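# Clear the jammed stopper and bung the canister

## Task

One wooden stopper has run down past the open part of the feed chute and is stuck under the steel guide rods. Nudge it back up the chute until it is clear of the rods, lift it out, and seat it upright and fully home in the tapered neck of the white canister, then let go. Leave the other stopper where it waits at the top of the chute.

Things in the scene. Friction and masses are not known exactly. Their poses are not given: they have to be found in the camera images.
- stopper_mid (a point): Jammed wooden stopper, 112 mm tall, about 110 g. From the foot up: taper 60 mm long (diameter 24 mm at the foot, 44 at its top), flange 64 mm diameter x 12 thick, knob 32 mm diameter x 40 tall. Point: on its axis half-way up, 4 mm below the flange's underside; z axis from foot to knob. It hangs by the flange on the rails, taper down, 35 to 60 mm from the low stop, trapped under the rods.
- stopper_knob (a point): Centre of the jammed stopper's knob, on its axis 36 mm above its mid point and 20 mm above the flange's top. Friction holds the stopper where it is left on the slope; a few newtons push it along. Push low on the knob: pushed near the top it tips under the rods and binds.
- rails: Fixed sloping two-rail track of the chute. Origin: on the rails' top plane, midway between them, in the middle of its open part, 114 mm above the table. x points up the slope (12 degrees), y across, z square off the rails, as a stopper in it stands. Slot 48 mm wide, open below. Side boards (68 mm apart inside, 84 outside) and the end stops (at x = -138 and 128 mm) stand 10 mm above the rails.
- rods_end (a point): Uphill end of the guide rods, midway between them, on the rails' plane (x = -43 mm in the rails' frame). Rods: 10 mm thick, from x = -143 to -43 mm, centres at y = +-27 mm, z = 20 and 46 mm; 44 mm free between them, open above and at both ends. Posts outside them reach z = 54 mm. The lower rods trap the flange.
- low_stop (a point): Face of the low end stop, midway between the rails, on their plane (x = -138 mm in the rails' frame). From the rods' end (x = -43 mm) uphill the chute is open above: a stopper with its axis past x = -12 mm lifts straight out along the rails' z.
- spare_mid (a point): The other stopper, same shape and size, waiting in the chute with its axis 225 to 235 mm from the low stop; this point is on its axis half-way up. It stays there.
- neck_mouth (a point): Centre of the mouth of the upright neck of the fixed white canister (190 x 210 x 120 mm tall; its handle is 70 mm from the neck, up to 147 mm high). Mouth 175 mm above the table, bore 40 mm there, narrowing downward with the stopper's own taper, 55 mm deep, open below; neck 52 mm outside. Seated, the stopper's mid point is about 8 mm above this point, its flange's underside about 12 mm above it.

How it is judged:
On the way, in this order (a step that is already met when the one before it is completed fails the run):
1. the stopper is back up the chute, clear of the guide rods, still standing on the rails (x of stopper_mid in the frame of rails above -0.025 m and z of stopper_mid in the frame of rails below 0.015 m), for 0.1 s.
2. the stopper is lifted out of the chute (z of stopper_mid in the frame of rails above 0.07 m), for 0.1 s.
At the end, for the whole second after the job is handed in: The stopper stands in the canister's neck, its axis within 6 mm of the neck's and within 0.08 rad of upright, seated to within 6 mm of its full depth; the spare stopper still stands on the rails at the top of the chute, its axis more than 200 mm from the low stop (horizontal distance between stopper_mid and neck_mouth below 0.006 m and z of stopper_mid in the frame of neck_mouth between 0.002 and 0.014 m and angle between stopper_mid's own z axis and vertical below 0.08 rad and x of spare_mid in the frame of rails above 0.062 m and z of spare_mid in the frame of rails below 0.012 m); the robot touches nothing.
It fails at once if the waiting stopper is pushed more than 25 mm from its place (distance of spare_mid from where it was at the start of the episode above 0.025 m).
It also fails if it takes over 67 s, if anything falls off the work surface, if the arm or the gripper's body presses on something with over 40 N, if the wrist force passes 120 N, or if a joint passes its speed limit or range.

## Robot

A 6-joint arm with a two-finger parallel gripper is mounted at the origin on the work surface. World frame = base frame: x ahead of the robot, y to its left, z up, the work surface at z = 0. Lengths are in m, angles in rad, forces in N, time in s.
With the tool pointing down it reaches from about 0.35 to 0.85 m from the base axis. Payload 8.1 kg.
Tool frame: the origin (TCP) lies at the centre of the arm's flange, where the gripper is bolted on; the fingertips stand 186 mm ahead of it and the grasp point (between the pads) lies 167 mm ahead of it (robot.nose_length is the distance from the TCP to the fingertips, in m); z points along the fingers, x is the direction in which the jaws open and shut, and the axes are right-handed (so a half turn about z gives the same grasp; the last joint's range is limited). The gripper opens to 93 mm and grips with 3 to 60 N. Pads are 15 mm wide; open, the fingers measure 128 mm over their backs; the gripper's body (75 mm by 188 mm) begins 65 mm behind the grasp point.
Start: joints at [-1.208, 0.13, 1.488, -0, 1.523, -0.085], TCP at [0.26, -0.541, 0.405] pointing down, gripper open.
Joint ranges: [-2.96, 2.96], [-0.89, 2.26], [0.02, 2.5], [-1.34, 4.48], [0, 2.73], [-2.66, 2.66]. Speed limits (rad/s): [2.39, 2.39, 2.79, 3.14, 3.14, 3.14].

## Interface

Orientations are given as a rotation vector (axis times angle).
In Python, from plant import robot gives the robot as it stands.
- The arm moves only by the tool arm_command, never from a script. Its argument "motion" is a list of rows, each an object with "slide": the shift along the tool's x, y, z each as a share of 0.4 m, from -1 to 1, a list of three; "turn": the turn, a rotation vector about the tool's x, y, z each as a share of 0.5 rad, from -1 to 1, a list of three. A call has exactly 5 rows; each row shifts and turns the commanded pose from where the row before left it, along the tool's axes as they then stand; what a row does not reach is not made up. A row lasts 1/12 s, in which the tool goes at most 41.7 mm and 7.16 degrees, less where a joint would pass 70% of its speed; a pose out of reach is approached as far as the arm can. A call with a number of a shift or a turn outside -1 to 1 is refused whole. A call with a gripper value outside its range is refused whole. "gripper" is the opening in per cent of the stroke, from 0 (shut) to 100 (fully open), set as the call begins (left out, the last holds). The fingers move at their own pace and stop on an object; "grip_force" is the grip in N (left out, the last holds). Time passes only in rows, so rows that do not move let the fingers close, or fill a call up. It gives the time, the measured TCP pose, the force and the opening at its end, in the units of the state.
- robot.read_state(): the state, without advancing time (a new reading comes with each control period).
- robot.read_camera(name): name is "scene" or "top" or "wrist"; returns a dict with "pixels" (480x640x3 uint8, blue, green, red), "intrinsics" (3x3 intrinsics, pixels), "D" ([k1, k2, p1, p2, k3] as OpenCV has them; the pictures are not rectified), "T" (4x4, takes a point from camera to world coordinates). Camera axes: x right, y down, z forward; pixel columns grow to the right and rows downward; lengths in m; the calibration is good to about 2 mm. A picture is of the moment at which its call begins. There is no depth.
- robot.close_job(): hands the job in, once; it reports no verdict.
The state is a dict: "t": time; "q": joint angles; "dq": joint speeds; "joint_torque": joint torques, N m; "tool_pos": TCP position; "orientation": TCP orientation; "force": force on the tool from outside, world axes, zero at the start; "wrist_torque": the same for the moment, N m; "opening": finger opening in m.
Only numpy, scipy, OpenCV 4.12 (cv2) and the standard library are available. Lean on these libraries where they do the work, as an engineer would, in place of code of your own. Each camera call takes 0.05 s, during which the arm holds its last target.

## Working session

There is one attempt and no reset: what is moved stays moved. The work goes in short steps, Python scripts to look and compute and a tool call to move; the robot and the scene stay as the last step left them, time stands still between calls to the robot, and variables do not carry over. Pictures are saved under pics/ and viewed, and the job is handed in when it is done.

Besides the shell and the picture viewer there is one more tool, called as name(argument=value, ...) on one line, values as JSON. arm_command: Moves the arm, as the interface text tells. Shift numbers are shares of 0.4 m and turn numbers shares of 0.5 rad, none past 1 either way. Its arguments: {"type":"object","properties":{"motion":{"type":"array","items":{"type":"object","properties":{"slide":{"type":"array","items":{"type":"number"}},"turn":{"type":"array","items":{"type":"number"}}}}},"gripper":{"type":"number"},"grip_force":{"type":"number"}},"required":["motion"]}

```bash
ls; mkdir -p pics; python3 - <<'E'
from plant import robot
import cv2,numpy as np,pickle
s=robot.read_state();print({k:np.round(v,4).tolist() for k,v in s.items()})
d={}
for n in["scene","top","wrist"]:
    c=robot.read_camera(n);d[n]=c;cv2.imwrite(f"pics/{n}0.png",c["pixels"])
    print(n,np.round(c["intrinsics"],1).tolist(),np.round(c["D"],4).tolist(),np.round(c["T"],4).tolist())
pickle.dump(d,open("c0.pkl","wb"))
E
```

```text
pics
{'t': 0.0, 'q': [-1.2084, 0.1311, 1.4893, 0.0, 1.523, -0.0854], 'dq': [0.0002, -0.0007, -0.0007, 0.0004, -0.0002, 0.0004], 'joint_torque': [-0.0008, -55.9836, -49.1763, 0.0769, 0.0357, -0.0002], 'tool_pos': [0.2597, -0.5406, 0.4037], 'orientation': [-2.6583, 1.6722, 0.0023], 'force': [0.2467, -0.0418, -0.319], 'wrist_torque': [-0.0316, 0.0077, 0.0062], 'opening': 0.093}
scene [[552.2, 0.0, 312.4], [0.0, 552.2, 236.0], [0.0, 0.0, 1.0]] [-0.1589, 0.0, 0.0, 0.0, 0.0] [[-0.1094, 0.7035, -0.7022, 1.3276], [0.994, 0.0734, -0.0813, 0.0587], [-0.0057, -0.7069, -0.7073, 0.9439], [0.0, 0.0, 0.0, 1.0]]
top [[465.3, 0.0, 315.3], [0.0, 465.3, 243.2], [0.0, 0.0, 1.0]] [-0.0415, 0.0, 0.0, 0.0, 0.0] [[0.1352, -0.969, 0.2066, 0.3843], [-0.9908, -0.1332, 0.0235, -0.0584], [0.0048, -0.2079, -0.9781, 0.9982], [0.0, 0.0, 0.0, 1.0]]
wrist [[383.7, 0.0, 317.5], [0.0, 383.7, 240.4], [0.0, 0.0, 1.0]] [-0.0142, 0.0, 0.0, 0.0, 0.0] [[0.4331, -0.8604, -0.2684, 0.3351], [-0.9013, -0.4143, -0.1262, -0.5051], [-0.0026, 0.2966, -0.955, 0.3846], [0.0, 0.0, 0.0, 1.0]]
```

View pics/scene0.png

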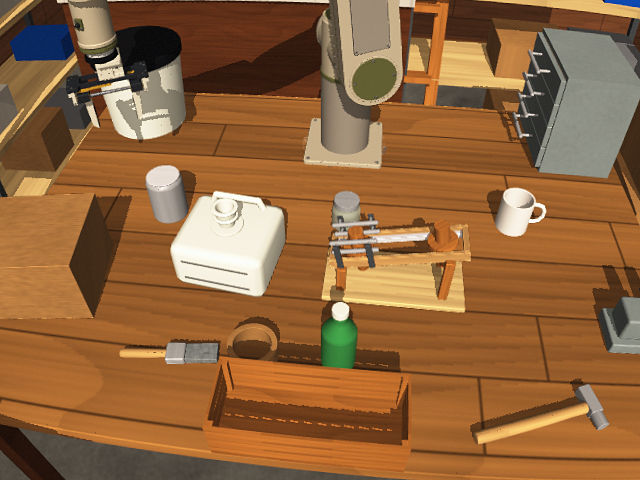

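View pics/top0.png

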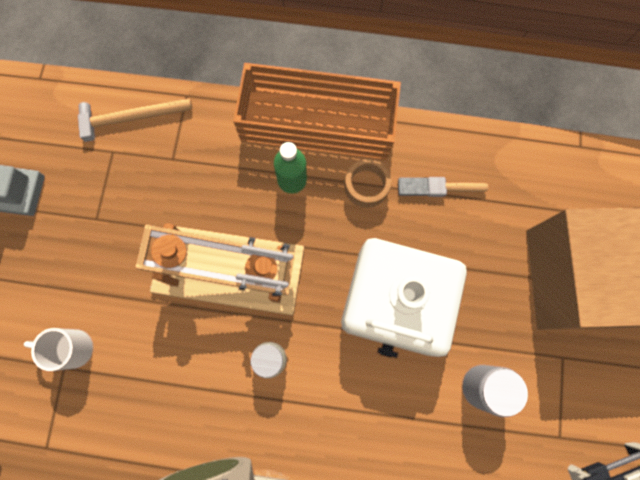

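View pics/wrist0.png

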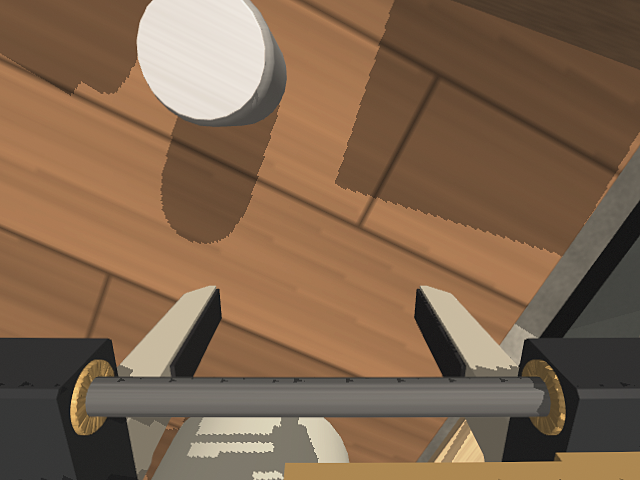

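The top view shows the chute at columns 140–300, rows 230–310. The spare is at (170,250), the jammed stopper at (265,265) and the neck at (411,292). I'll zoom in to measure these.

```bash
python3 - <<'E'
import cv2,pickle
d=pickle.load(open("c0.pkl","rb"))
t=d["top"]["pixels"]; cv2.imwrite("pics/topz.png",cv2.resize(t[215:325,130:310],None,fx=4.4,fy=4.4,interpolation=cv2.INTER_CUBIC))
cv2.imwrite("pics/topn.png",cv2.resize(t[235:365,335:475],None,fx=4.4,fy=4.4,interpolation=cv2.INTER_CUBIC))
t=d["scene"]["pixels"]; cv2.imwrite("pics/scz.png",cv2.resize(t[185:315,315:480],None,fx=4.4,fy=4.4,interpolation=cv2.INTER_CUBIC))
cv2.imwrite("pics/scn.png",cv2.resize(t[180:260,190:290],None,fx=6,fy=6,interpolation=cv2.INTER_CUBIC))
E
```

```text
(no output)
```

View pics/topz.png

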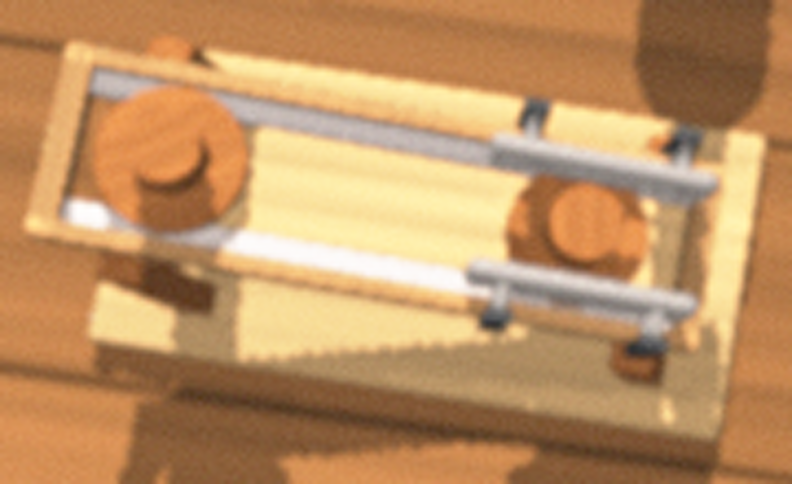

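View pics/topn.png

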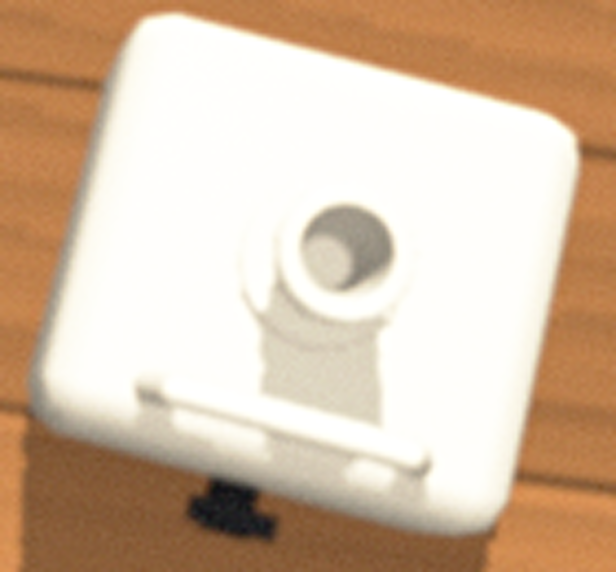

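View pics/scz.png

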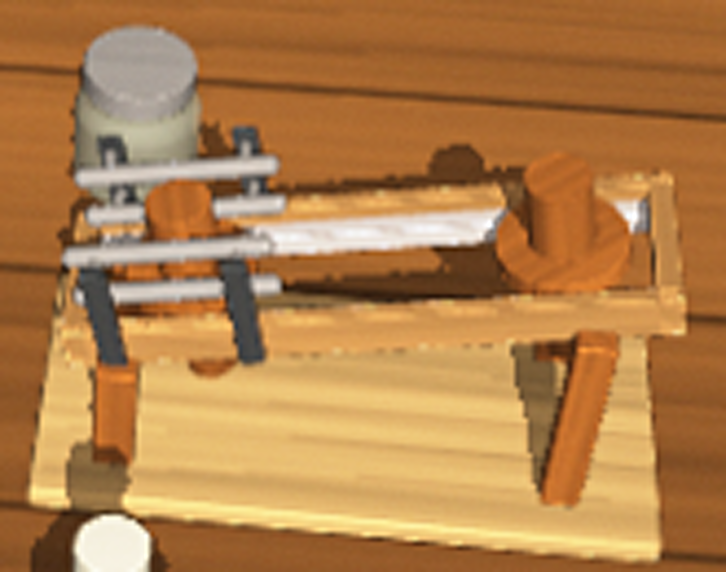

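View pics/scn.png

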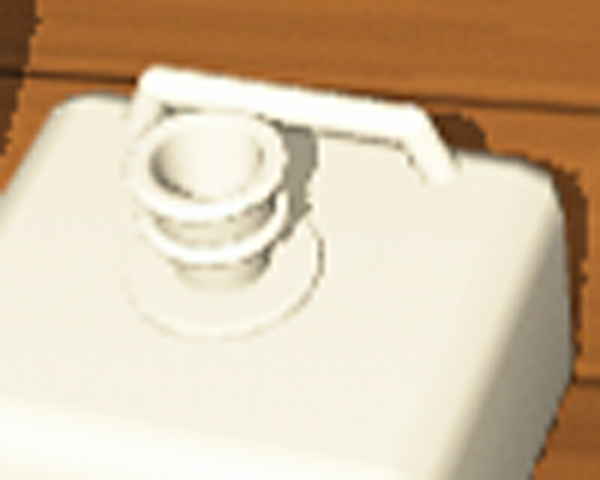

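```bash
cat > h.py <<'E'
import cv2,pickle,numpy as np
from scipy.optimize import least_squares
from scipy.spatial.transform import Rotation as R
def proj(c,P):
    T=np.linalg.inv(c["T"]);rv=cv2.Rodrigues(T[:3,:3])[0]
    return cv2.projectPoints(np.array(P,float).reshape(-1,1,3),rv,T[:3,3],np.array(c["intrinsics"]),np.array(c["D"]))[0].reshape(-1,2)
def ray(c,uv):
    n=cv2.undistortPoints(np.array(uv,float).reshape(1,1,2),np.array(c["intrinsics"]),np.array(c["D"])).ravel()
    d=c["T"][:3,:3]@np.array([n[0],n[1],1]);return c["T"][:3,3],d/np.linalg.norm(d)
def onz(c,uv,z):
    o,d=ray(c,uv);return o+d*(z-o[2])/d[2]
def tri(rs):
    A=0;b=0
    for o,d in rs:
        M=np.eye(3)-np.outer(d,d);A=A+M;b=b+M@o
    return np.linalg.solve(A,b)
E
cat > m.py <<'E'
from h import *
d=pickle.load(open("c0.pkl","rb"));top,sc=d["top"],d["scene"]
for c in d.values():c["T"]=np.array(c["T"])
zt=lambda x,y,k=4.4,a=130,b=215:((x+.5)/k-.5+a,(y+.5)/k-.5+b)
zs=lambda x,y:zt(x,y,4.4,315,185)
obs=[(top,zt(490,148),(-43,-27,46)),(top,zt(715,185),(-143,-27,46)),(top,zt(470,272),(-43,27,46)),(top,zt(692,306),(-143,27,46)),
(sc,zs(275,163),(-43,27,46)),(sc,zs(78,178),(-143,27,46)),(sc,zs(270,243),(-43,-27,46)),(sc,zs(66,258),(-143,-27,46)),
(sc,zs(281,205),(-43,27,20)),(sc,zs(280,284),(-43,-27,20)),
(top,zt(75,43),(136,-42,10)),(top,zt(25,228),(136,42,10)),(sc,zs(672,172),(136,42,10)),(sc,zs(685,300),(136,-42,10))]
def fr(p):
    return R.from_euler("ZY",[p[2],-np.radians(12)]),np.array([p[0],p[1],.114])
def res(p):
    r,o=fr(p);return np.concatenate([proj(c,[r.apply(np.array(q)/1000)+o])[0]-uv for c,uv,q in obs])
s=least_squares(res,[.45,.15,1.57],loss="soft_l1")
print(s.x,np.round(res(s.x).reshape(-1,2),1).tolist())
r,o=fr(s.x)
inv=lambda P:r.inv().apply(P-o)*1000
def onrail(c,uv,z):
    o2,d2=ray(c,uv);n=r.apply([0,0,1]);return inv(o2+d2*((n@(o+n*z/1000-o2))/(n@d2)))
print("jam",onrail(top,zt(597,222),52),onrail(sc,zs(180,196),52))
print("spare",onrail(top,zt(170,163),52),onrail(sc,zs(561,170),52))
zn=lambda x,y:zt(x,y,4.4,335,235)
zm=lambda x,y:zt(x,y,6,190,180)
print("neck",onz(top,zn(347,252),.175),onz(top,zn(346,262),.175),onz(sc,zm(208,163),.175),tri([ray(top,zn(346,258)),ray(sc,zm(208,163))]))
E
python3 m.py
```

```text
[0.51158357 0.15143094 1.5501441 ] [[-0.7, -1.4], [0.5, 0.3], [-1.7, -1.1], [0.9, 0.8], [1.4, 0.2], [-0.5, -0.1], [1.3, 0.3], [-0.6, -0.2], [1.7, -0.4], [0.7, -0.1], [-0.0, -0.3], [0.9, 1.2], [-1.7, 0.1], [-1.9, 0.1]]
jam [-94.32597793  -1.26014638  52.        ] [-89.00451171   2.98576922  52.        ]
spare [81.09482448  7.48908764 52.        ] [87.75933164  3.95120279 52.        ]
neck [ 0.49436865 -0.22327297  0.175     ] [ 0.49029411 -0.22324881  0.175     ] [ 0.49730143 -0.22244263  0.175     ] [ 0.4924908  -0.22403069  0.17054114]
```

```bash
cat >> h.py <<'E'
from plant import robot
def pose():
    s=robot.read_state();return np.array(s["tool_pos"]),R.from_rotvec(s["orientation"]),s
def goto(p,Rt,n):
    """per-row shares for n rows of equal world steps and equal turn"""
    p0,R0,s=pose();dr=(R0.inv()*Rt).as_rotvec()
    print("dist mm",np.linalg.norm(p-p0)*1000,"turn deg",np.degrees(np.linalg.norm(dr)))
    Rc=R0
    for i in range(n):
        print(i,"slide",np.round(Rc.inv().apply((p-p0)/n)/.4,4).tolist(),"turn",np.round(dr/n/.5,4).tolist());Rc=Rc*R.from_rotvec(dr/n)
def toolR(xdir,zdir):
    z=np.array(zdir,float);z/=np.linalg.norm(z);x=np.array(xdir,float);x-=z*(x@z);x/=np.linalg.norm(x)
    return R.from_matrix(np.column_stack([x,np.cross(z,x),z]))
yaw=1.5501441
Rr=R.from_euler("ZY",[yaw,-np.radians(12)]);Or=np.array([.5116,.1514,.114])
E
cat > a.py <<'E'
from h import *
d=pickle.load(open("c0.pkl","rb"));top,sc=d["top"],d["scene"]
print("cap",tri([ray(top,(289,151)),ray(sc,(340,309))]),"can",tri([ray(top,(500,392)),ray(sc,(162,177))]),"jar",tri([ray(top,(268,360)),ray(sc,(346,200))]))
p,r,s=pose();print(r.as_matrix().round(3))
Rd=toolR([-np.cos(yaw),-np.sin(yaw),0],[0,0,-1])
goto(np.array([.42,-.2233,.41]),Rd,9)
E
python3 a.py
```

```text
cap [0.73153646 0.03668842 0.16634877] can [ 0.34031741 -0.4170146   0.11282158] jar [0.3384212  0.02410002 0.0768203 ]
[[ 0.433 -0.901 -0.001]
 [-0.901 -0.433  0.001]
 [-0.001 -0.    -1.   ]]
dist mm 355.610594637251 turn deg 26.836196748598226
0 slide [-0.0602, -0.0783, -0.0016] turn [0.0001, 0.0003, 0.1041]
1 slide [-0.0642, -0.0751, -0.0016] turn [0.0001, 0.0003, 0.1041]
2 slide [-0.068, -0.0716, -0.0016] turn [0.0001, 0.0003, 0.1041]
3 slide [-0.0716, -0.068, -0.0016] turn [0.0001, 0.0003, 0.1041]
4 slide [-0.0751, -0.0642, -0.0016] turn [0.0001, 0.0003, 0.1041]
5 slide [-0.0783, -0.0602, -0.0016] turn [0.0001, 0.0003, 0.1041]
6 slide [-0.0813, -0.056, -0.0016] turn [0.0001, 0.0003, 0.1041]
7 slide [-0.0841, -0.0517, -0.0017] turn [0.0001, 0.0003, 0.1041]
8 slide [-0.0867, -0.0473, -0.0017] turn [0.0001, 0.0003, 0.1041]
```

arm_command(motion=[{"slide": [-0.06,-0.078,-0.002],"turn": [0,0,0.104]},{"slide": [-0.064,-0.075,-0.002],"turn": [0,0,0.104]},{"slide": [-0.068,-0.072,-0.002],"turn": [0,0,0.104]},{"slide": [-0.072,-0.068,-0.002],"turn": [0,0,0.104]},{"slide": [-0.075,-0.064,-0.002],"turn": [0,0,0.104]}])

```text
t: 0.57
tool_pos: [0.3491, -0.3629, 0.4084]
orientation: [-2.417, 2.007, 0.001]
force: [0.4, 0.0, -0.1]
opening: 0.0931
```

arm_command(motion=[{"slide": [-0.078,-0.06,-0.002],"turn": [0,0,0.104]},{"slide": [-0.081,-0.056,-0.002],"turn": [0,0,0.104]},{"slide": [-0.084,-0.052,-0.002],"turn": [0,0,0.104]},{"slide": [-0.087,-0.047,-0.002],"turn": [0,0,0.104]},{"slide": [0,0,0],"turn": [0,0,0]}])

```text
t: 0.98
tool_pos: [0.4221, -0.2184, 0.412]
orientation: [-2.199, 2.24, 0.001]
force: [-0.5, -0.6, -0.1]
opening: 0.0928
```

```bash
cat > snap.py <<'E'
import sys;from h import *
n,f=sys.argv[1:3];c=robot.read_camera(n);c["T"]=np.array(c["T"]);pickle.dump(c,open(f+".pkl","wb"));cv2.imwrite(f"pics/{f}.png",c["pixels"])
s=robot.read_state();print(round(s["t"],2),np.round(s["tool_pos"],4),np.round(s["orientation"],3),np.round(s["force"],1),s["opening"],np.round(s["q"],2))
E
python3 snap.py wrist w1
```

```text
1.03 [ 0.4212 -0.2207  0.4119] [-2.204  2.238  0.   ] [-1.1 -0.4 -0.8] 0.09259192250251613 [-0.59 -0.22  1.81  0.    1.55  1.  ]
```

View pics/w1.png

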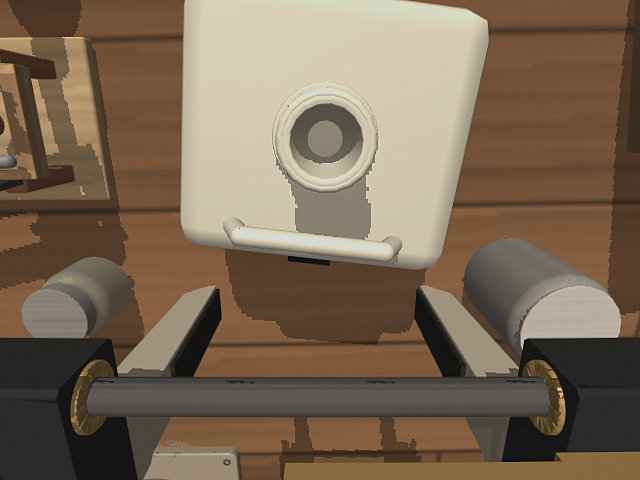

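The neck is in clear view at about (326,140) in the wrist picture. I'll fit its bore rim.

```bash
python3 - <<'E'
from h import *
c=pickle.load(open("w1.pkl","rb"));im=c["pixels"]
g=cv2.cvtColor(im,cv2.COLOR_BGR2GRAY)
cv2.imwrite("pics/w1z.png",cv2.resize(im[75:200,265:390],None,fx=4.6,fy=4.6,interpolation=cv2.INTER_CUBIC))
print(g[140,265:390:3].tolist());print(g[75:200:3,326].tolist())
E
```

```text
[202, 203, 207, 210, 182, 202, 201, 200, 182, 96, 88, 87, 88, 89, 111, 132, 131, 132, 132, 132, 133, 132, 132, 132, 132, 133, 84, 89, 88, 89, 88, 84, 80, 206, 199, 194, 195, 140, 203, 201, 200, 201]
[204, 204, 203, 213, 206, 216, 209, 215, 195, 180, 76, 81, 81, 81, 81, 106, 133, 133, 132, 132, 132, 133, 132, 130, 131, 131, 131, 127, 103, 95, 189, 189, 189, 188, 185, 216, 205, 198, 174, 96, 129, 129]
```

View pics/w1z.png

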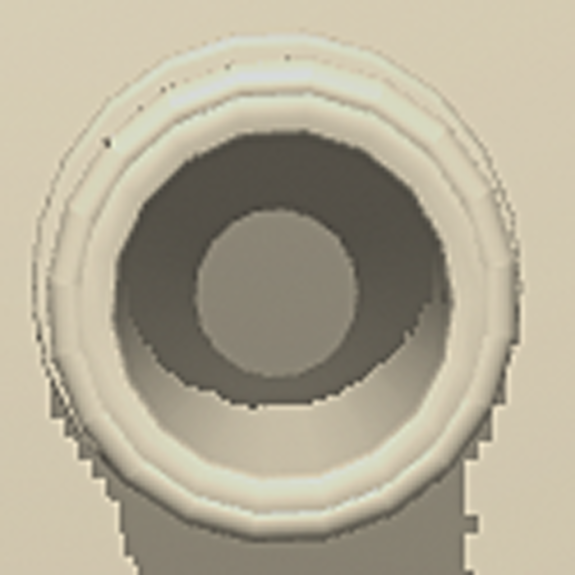

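```bash
python3 - <<'E'
from h import *
c=pickle.load(open("w1.pkl","rb"))
for y in(302,306,310):print(onz(c,((283.5)/4.6-.4+265,y/4.6-.4+75),.175))
d=pickle.load(open("c0.pkl","rb"))
for n in("top","scene"):print(n,proj(d[n],[onz(c,(326.2,141.2),.175)]))
# next: view chute
p,r,s=pose()
Rd=toolR([-np.cos(yaw),-np.sin(yaw),0],[0,0,-1])
pj=Rr.apply([-.092,0,.03])+Or;print("jam knob",pj)
goto(np.array([.43,.09,.39]),Rd,8)
E
```

```text
[ 0.49585303 -0.22421963  0.175     ]
[ 0.49538818 -0.22421419  0.175     ]
[ 0.49492275 -0.22420876  0.175     ]
top [[414.0446245  291.41067424]]
scene [[223.64243564 206.07275914]]
jam knob [0.50961284 0.05519359 0.12421655]
dist mm 311.62236276620513 turn deg 0.31493860533546764
0 slide [-0.0971, -0.0013, 0.0069] turn [-0.0001, 0.0001, 0.0014]
1 slide [-0.0971, -0.0012, 0.0069] turn [-0.0001, 0.0001, 0.0014]
2 slide [-0.0971, -0.0011, 0.0069] turn [-0.0001, 0.0001, 0.0014]
3 slide [-0.0971, -0.0011, 0.0069] turn [-0.0001, 0.0001, 0.0014]
4 slide [-0.0971, -0.001, 0.0069] turn [-0.0001, 0.0001, 0.0014]
5 slide [-0.0971, -0.001, 0.0069] turn [-0.0001, 0.0001, 0.0014]
6 slide [-0.0971, -0.0009, 0.0069] turn [-0.0001, 0.0001, 0.0014]
7 slide [-0.0971, -0.0008, 0.0069] turn [-0.0001, 0.0001, 0.0014]
```

arm_command(motion=[{"slide": [-0.097,-0.001,0.007],"turn": [0,0,0]},{"slide": [-0.097,-0.001,0.007],"turn": [0,0,0]},{"slide": [-0.097,-0.001,0.007],"turn": [0,0,0]},{"slide": [-0.097,-0.001,0.007],"turn": [0,0,0]},{"slide": [-0.097,-0.001,0.007],"turn": [0,0,0]}])

```text
t: 1.45
tool_pos: [0.4255, -0.0293, 0.3977]
orientation: [2.198, -2.245, 0.001]
force: [1.8, 0.8, -0.6]
opening: 0.0932
```

arm_command(motion=[{"slide": [-0.097,-0.001,0.007],"turn": [0,0,0]},{"slide": [-0.097,-0.001,0.007],"turn": [0,0,0]},{"slide": [-0.097,-0.001,0.007],"turn": [0,0,0]},{"slide": [0,0,0],"turn": [0,0,0]},{"slide": [0,0,0],"turn": [0,0,0]}])

```text
t: 1.87
tool_pos: [0.4293, 0.0874, 0.3891]
orientation: [2.203, -2.238, -0.001]
force: [-0.1, -0.6, -0.4]
opening: 0.0927
```

```bash
python3 snap.py wrist w2
```

```text
1.92 [0.4295 0.0862 0.3893] [ 2.2   -2.241  0.   ] [-0.6 -0.6 -0. ] 0.0929499473362832 [ 0.08 -0.32  1.93 -0.    1.52  1.67]
```

View pics/w2.png

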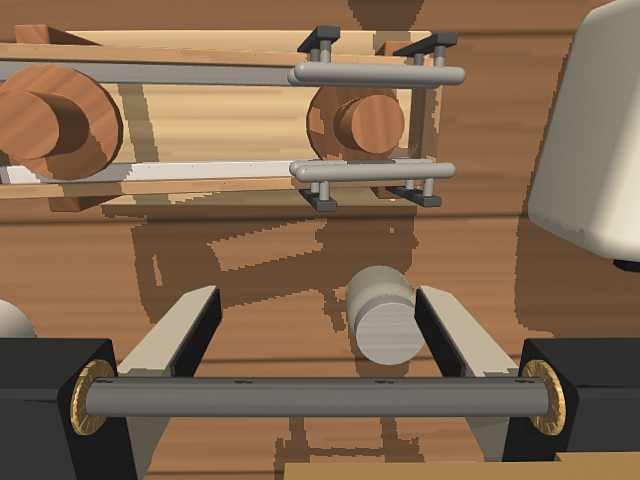

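```bash
python3 - <<'E'
from h import *
im=cv2.imread("pics/w2.png");cv2.imwrite("pics/w2z.png",cv2.resize(im[20:220,280:480],None,fx=3,fy=3,interpolation=cv2.INTER_CUBIC))
E
```

```text
(no output)
```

View pics/w2z.png

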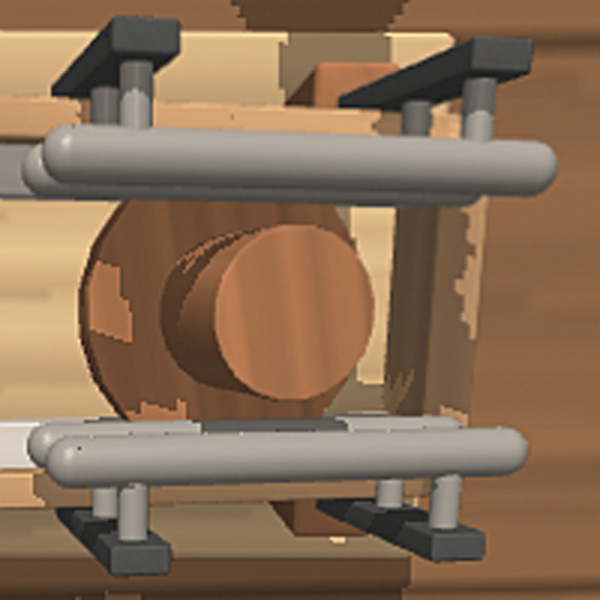

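```bash
cat > m2.py <<'E'
from h import *
c=pickle.load(open("w2.pkl","rb"))
z=lambda x,y:np.array(((x+.5)/3-.5+280,(y+.5)/3-.5+20))
obs=[(z(42,154),(-43,-27,46)),(z(558,168),(-143,-27,46)),(z(46,461),(-43,27,46)),(z(529,450),(-143,27,46)),(z(22,170),(-43,-27,20)),(z(28,443),(-43,27,20))]
def fr(p):return R.from_euler("ZY",[p[2],-np.radians(12)]),np.array([p[0],p[1],.114])
def res(p):
    r,o=fr(p);return np.concatenate([proj(c,[r.apply((np.array(q)+[p[3] if q[0]==-43 else -p[3],0,0])/1000)+o])[0]-uv for uv,q in obs])
s=least_squares(res,[.51,.15,1.55,0])
print(s.x,np.round(res(s.x).reshape(-1,2),1).tolist())
r,o=fr(s.x)
def onrail(uv,zz,r=r,o=o):
    o2,d2=ray(c,uv);n=r.apply([0,0,1]);P=o2+d2*((n@(o+n*zz/1000-o2))/(n@d2));return P,r.inv().apply(P-o)*1000
print("knobtop",onrail(z(294,312),52))
print("flange uphill edge",onrail(z(80,300),12))
E
python3 m2.py
```

```text
[0.51232847 0.14953559 1.55311155 0.53224771] [[-0.0, -0.4], [0.1, 0.2], [0.2, 0.1], [-0.1, -0.3], [0.1, -0.3], [-0.2, 0.8]]
knobtop (array([0.51081409, 0.05223488, 0.14647735]), array([-88.43334784,  -0.20651148,  52.        ]))
flange uphill edge (array([0.51365125, 0.09284993, 0.11422603]), array([-55.36840105,  -2.32499649,  12.        ]))
```

```bash
sed -i 's/^yaw=.*/yaw=1.5531/; s/^Rr=.*/Rr=R.from_euler("ZY",[yaw,-np.radians(12)]);Or=np.array([.5123,.1495,.114])/' h.py
cat >> h.py <<'E'
Rt=toolR(Rr.apply([-1,0,0]),Rr.apply([0,0,-1]))
def tcp(x,y,zg):return Rr.apply(np.array([x,y,zg+167])/1000)+Or
def where():
    p,r,s=pose();g=Rr.inv().apply(p+r.apply([0,0,.167])-Or)*1000
    print("t",round(s["t"],2),"grasp pt in rails mm",g.round(1),"tilt err deg",np.degrees((Rt.inv()*r).as_rotvec()).round(2),"open",round(s["opening"]*1000,1),"F",np.round(s["force"],1))
E
python3 - <<'E'
from h import *
where();print(tcp(-88,0,110));goto(tcp(-88,0,110),Rt,5)
E
```

```text
t 1.92 grasp pt in rails mm [-41.   81.8 119.4] tilt err deg [-0.03 12.05  0.03] open 92.9 F [-0.6 -0.6 -0. ]
[0.50975773 0.00585397 0.36665066]
dist mm 115.79469733793009 turn deg 12.048646187283834
0 slide [0.0394, -0.0409, 0.0113] turn [0.0002, -0.0841, -0.0002]
1 slide [0.0399, -0.0409, 0.0096] turn [0.0002, -0.0841, -0.0002]
2 slide [0.0403, -0.0408, 0.008] turn [0.0002, -0.0841, -0.0002]
3 slide [0.0406, -0.0408, 0.0063] turn [0.0002, -0.0841, -0.0002]
4 slide [0.0408, -0.0408, 0.0046] turn [0.0002, -0.0841, -0.0002]
```

arm_command(motion=[{"slide": [0.039,-0.041,0.011],"turn": [0,-0.084,0]},{"slide": [0.04,-0.041,0.01],"turn": [0,-0.084,0]},{"slide": [0.04,-0.041,0.008],"turn": [0,-0.084,0]},{"slide": [0.041,-0.041,0.006],"turn": [0,-0.084,0]},{"slide": [0.041,-0.041,0.005],"turn": [0,-0.084,0]}], gripper=66, grip_force=15)

```text
t: 2.33
tool_pos: [0.5105, 0.0024, 0.3667]
orientation: [-2.084, 2.133, 0.22]
force: [0.0, 0.1, 0.4]
opening: 0.0647
```

arm_command(motion=[{"slide": [0,0,0],"turn": [0,0,0]},{"slide": [0,0,0],"turn": [0,0,0]},{"slide": [0,0,0],"turn": [0,0,0]},{"slide": [0,0,0],"turn": [0,0,0]},{"slide": [0,0,0],"turn": [0,0,0]}])

```text
t: 2.75
tool_pos: [0.5094, 0.0063, 0.3673]
orientation: [-2.089, 2.13, 0.219]
force: [0.3, -0.1, -0.0]
opening: 0.0617
```

```bash
python3 snap.py wrist w3; python3 -c "
from h import *
where();goto(tcp(-88,0,36),Rt,5)"
```

```text
2.8 [0.5095 0.0065 0.3673] [-2.089  2.13   0.219] [ 0.6 -0.  -0.1] 0.061732161774112684 [-0.17 -0.09  1.79  0.21  1.48  1.4 ]
t 2.8 grasp pt in rails mm [-8.720e+01  1.000e-01  1.105e+02] tilt err deg [ 0.07 -0.01  0.08] open 61.7 F [ 0.6 -0.  -0.1]
dist mm 74.49298281953868 turn deg 0.10424847041108629
0 slide [0.0004, -0.0001, 0.0372] turn [-0.0005, 0.0001, -0.0006]
1 slide [0.0004, -0.0001, 0.0372] turn [-0.0005, 0.0001, -0.0006]
2 slide [0.0004, -0.0001, 0.0372] turn [-0.0005, 0.0001, -0.0006]
3 slide [0.0004, -0.0001, 0.0372] turn [-0.0005, 0.0001, -0.0006]
4 slide [0.0004, -0.0001, 0.0372] turn [-0.0005, 0.0001, -0.0006]
```

View pics/w3.png

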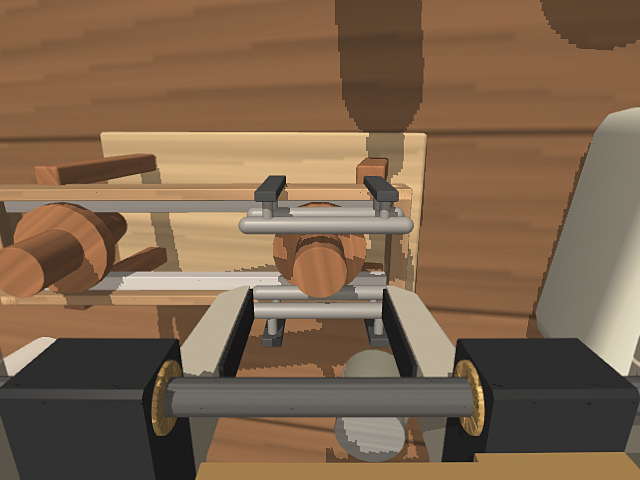

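The knob (320,270) sits centred between the two fingers. I'll descend partway first and check the force.

arm_command(motion=[{"slide": [0,0,0.025],"turn": [0,0,0]},{"slide": [0,0,0.025],"turn": [0,0,0]},{"slide": [0,0,0.025],"turn": [0,0,0]},{"slide": [0,0,0.025],"turn": [0,0,0]},{"slide": [0,0,0.02],"turn": [0,0,0]}])

```text
t: 3.22
tool_pos: [0.5095, 0.0166, 0.3178]
orientation: [-2.089, 2.131, 0.223]
force: [0.1, -0.1, -0.6]
opening: 0.0612
```

```bash
python3 snap.py scene s3; python3 -c "
from h import *
where();goto(tcp(-88,0,36),Rt,5)
im=cv2.imread('pics/s3.png');cv2.imwrite('pics/s3z.png',cv2.resize(im[120:300,280:480],None,fx=3,fy=3,interpolation=2))"
```

```text
3.27 [0.509  0.0168 0.3163] [-2.09   2.132  0.225] [-1.  -0.4 -1.9] 0.06152315382299643 [-0.15 -0.05  1.85  0.21  1.38  1.4 ]
t 3.27 grasp pt in rails mm [-87.6   1.5  58.5] tilt err deg [-0.21 -0.06  0.16] open 61.5 F [-1.  -0.4 -1.9]
dist mm 22.495614795660604 turn deg 0.2702482180870213
0 slide [0.0001, -0.0005, 0.0112] turn [0.0015, 0.0004, -0.0011]
1 slide [0.0001, -0.0005, 0.0112] turn [0.0015, 0.0004, -0.0011]
2 slide [0.0001, -0.0005, 0.0112] turn [0.0015, 0.0004, -0.0011]
3 slide [0.0001, -0.0005, 0.0112] turn [0.0015, 0.0004, -0.0011]
4 slide [0.0001, -0.0005, 0.0112] turn [0.0015, 0.0004, -0.0011]
```

View pics/s3z.png

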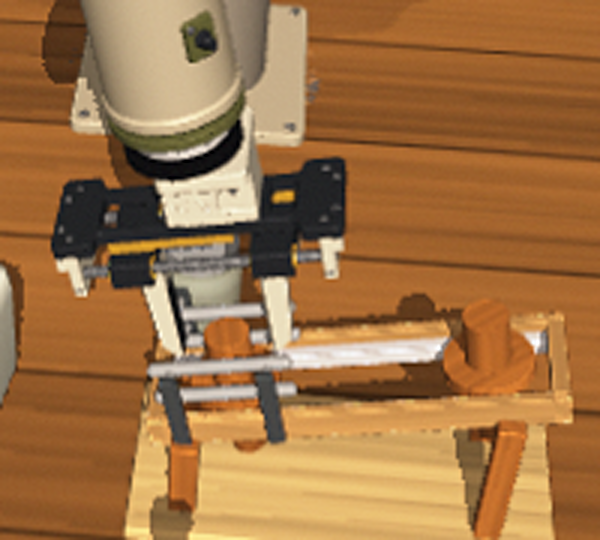

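arm_command(motion=[{"slide": [0,-0.001,0.016],"turn": [0,0,0]},{"slide": [0,-0.001,0.016],"turn": [0,0,0]},{"slide": [0,0,0.016],"turn": [0,0,0]},{"slide": [0,0,0.008],"turn": [0,0,0]},{"slide": [0,0,0],"turn": [0,0,0]}])

```text
t: 3.68
tool_pos: [0.5106, 0.0208, 0.2969]
orientation: [-2.089, 2.132, 0.222]
force: [-0.6, -0.1, -0.4]
opening: 0.0615
```

```bash
python3 -c "
from h import *
where();goto(tcp(-88,0,36),Rt,1)"
```

```text
t 3.68 grasp pt in rails mm [-87.7  -0.5  38.7] tilt err deg [-0.05 -0.04  0.15] open 61.5 F [-0.6 -0.1 -0.4]
dist mm 2.7603289856155264 turn deg 0.1651589290713817
0 slide [0.0004, 0.0015, 0.0067] turn [0.0017, 0.0014, -0.0053]
```

arm_command(motion=[{"slide": [0,0,0.008],"turn": [0,0,0]},{"slide": [0,0,0],"turn": [0,0,0]},{"slide": [0,0,0],"turn": [0,0,0]},{"slide": [0,0,0],"turn": [0,0,0]},{"slide": [0,0,0],"turn": [0,0,0]}], gripper=0, grip_force=15)

```text
t: 4.1
tool_pos: [0.5111, 0.0213, 0.2951]
orientation: [-2.088, 2.131, 0.219]
force: [-0.0, -2.0, 0.9]
opening: 0.0329
```

arm_command(motion=[{"slide": [0,0,0],"turn": [0,0,0]},{"slide": [0,0,0],"turn": [0,0,0]},{"slide": [0,0,0],"turn": [0,0,0]},{"slide": [0,0,0],"turn": [0,0,0]},{"slide": [0,0,0],"turn": [0,0,0]}])

```text
t: 4.52
tool_pos: [0.5111, 0.0213, 0.2951]
orientation: [-2.088, 2.131, 0.219]
force: [-0.4, -0.8, 2.5]
opening: 0.0312
```

```bash
python3 -c "
from h import *
where();goto(tcp(0,0,35.5),Rt,5)"
```

```text
t 4.52 grasp pt in rails mm [-87.7  -1.2  36.8] tilt err deg [ 0.06 -0.02  0.14] open 31.2 F [-0.4 -0.8  2.5]
dist mm 87.77712311891293 turn deg 0.1509018457752489
0 slide [-0.0439, 0.0006, 0.0007] turn [-0.0004, 0.0002, -0.001]
1 slide [-0.0439, 0.0006, 0.0007] turn [-0.0004, 0.0002, -0.001]
2 slide [-0.0439, 0.0006, 0.0006] turn [-0.0004, 0.0002, -0.001]
3 slide [-0.0439, 0.0006, 0.0006] turn [-0.0004, 0.0002, -0.001]
4 slide [-0.0439, 0.0005, 0.0006] turn [-0.0004, 0.0002, -0.001]
```

arm_command(motion=[{"slide": [-0.02,0,0],"turn": [0,0,0]},{"slide": [-0.02,0,0],"turn": [0,0,0]},{"slide": [-0.02,0,0],"turn": [0,0,0]},{"slide": [-0.02,0,0],"turn": [0,0,0]},{"slide": [-0.02,0,0],"turn": [0,0,0]}])

```text
t: 4.93
tool_pos: [0.5118, 0.0613, 0.3036]
orientation: [-2.089, 2.13, 0.219]
force: [0.1, -3.7, 2.8]
opening: 0.031
```

```bash
python3 -c "
from h import *
where()"
```

```text
t 4.93 grasp pt in rails mm [-46.8  -1.3  36.8] tilt err deg [ 0.06 -0.02  0.12] open 31.0 F [ 0.1 -3.7  2.8]
```

Forces are low (about 4 N), so I'll continue uphill.

arm_command(motion=[{"slide": [-0.022,0,0],"turn": [0,0,0]},{"slide": [-0.022,0,0],"turn": [0,0,0]},{"slide": [-0.022,0,0],"turn": [0,0,0]},{"slide": [-0.022,0,0],"turn": [0,0,0]},{"slide": [-0.022,0,0],"turn": [0,0,0]}])

```text
t: 5.35
tool_pos: [0.5127, 0.1044, 0.3128]
orientation: [-2.089, 2.131, 0.219]
force: [-0.2, -4.4, 5.9]
opening: 0.031
```

arm_command(motion=[{"slide": [0,0,0],"turn": [0,0,0]},{"slide": [0,0,0],"turn": [0,0,0]},{"slide": [0,0,0],"turn": [0,0,0]},{"slide": [0,0,0],"turn": [0,0,0]},{"slide": [0,0,0],"turn": [0,0,0]}])

```text
t: 5.77
tool_pos: [0.5126, 0.1045, 0.3128]
orientation: [-2.088, 2.129, 0.221]
force: [-0.1, 1.2, 5.6]
opening: 0.0309
```

```bash
python3 snap.py scene s4; python3 -c "
from h import *
where()
im=cv2.imread('pics/s4.png');cv2.imwrite('pics/s4z.png',cv2.resize(im[120:300,280:480],None,fx=3,fy=3,interpolation=2))"
```

```text
5.82 [0.5127 0.1045 0.3128] [-2.088  2.129  0.221] [-0.   2.4  6.8] 0.03071728764736239 [ 0.03 -0.03  1.83  0.22  1.33  1.57]
t 5.82 grasp pt in rails mm [-2.2 -1.3 36.8] tilt err deg [ 0.06 -0.15  0.1 ] open 30.7 F [-0.   2.4  6.8]
```

View pics/s4z.png

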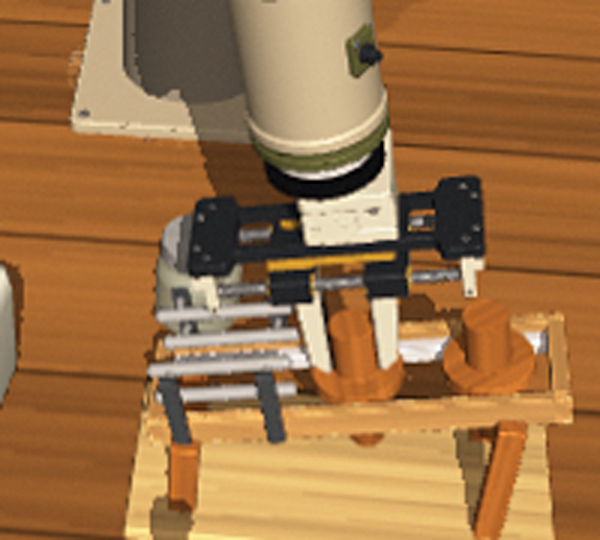

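arm_command(motion=[{"slide": [0,0,-0.02],"turn": [0,0,0]},{"slide": [0,0,-0.04],"turn": [0,0,0]},{"slide": [0,0,-0.06],"turn": [0,0,0]},{"slide": [0,0,-0.07],"turn": [0,0,0]},{"slide": [0,0,-0.07],"turn": [0,0,0]}], gripper=0, grip_force=25)

```text
t: 6.23
tool_pos: [0.5114, 0.0819, 0.414]
orientation: [-2.09, 2.132, 0.224]
force: [0.1, 0.2, -1.5]
opening: 0.031
```

arm_command(motion=[{"slide": [0,0,-0.07],"turn": [0,0,0]},{"slide": [0,0,-0.06],"turn": [0,0,0]},{"slide": [0,0,0],"turn": [0,0,0]},{"slide": [0,0,0],"turn": [0,0,0]},{"slide": [0,0,0],"turn": [0,0,0]}])

```text
t: 6.65
tool_pos: [0.5116, 0.0712, 0.4632]
orientation: [-2.089, 2.132, 0.223]
force: [0.1, 0.2, -3.1]
opening: 0.0311
```

```bash
python3 snap.py scene s5; python3 -c "
from h import *
where()
Rd=toolR([-np.cos(yaw),-np.sin(yaw),0],[0,0,-1])
goto(np.array([.495,-.2238,.47]),Rd,10)"
```

```text
6.7 [0.5115 0.0713 0.4626] [-2.09   2.133  0.224] [-0.4 -0.1 -2.6] 0.030933301730426535 [-0.04 -0.12  1.65  0.21  1.63  1.56]
t 6.7 grasp pt in rails mm [-3.900e+00 -1.000e-01  1.903e+02] tilt err deg [-0.17 -0.04  0.17] open 30.9 F [-0.4 -0.1 -2.6]
dist mm 295.6059844970411 turn deg 12.041008009556943
0 slide [0.0718, 0.0027, -0.0172] turn [0.0007, 0.042, -0.0005]
1 slide [0.0722, 0.0027, -0.0157] turn [0.0007, 0.042, -0.0005]
2 slide [0.0725, 0.0027, -0.0142] turn [0.0007, 0.042, -0.0005]
3 slide [0.0728, 0.0027, -0.0126] turn [0.0007, 0.042, -0.0005]
4 slide [0.073, 0.0027, -0.0111] turn [0.0007, 0.042, -0.0005]
5 slide [0.0732, 0.0027, -0.0096] turn [0.0007, 0.042, -0.0005]
6 slide [0.0734, 0.0028, -0.008] turn [0.0007, 0.042, -0.0005]
7 slide [0.0736, 0.0028, -0.0065] turn [0.0007, 0.042, -0.0005]
8 slide [0.0737, 0.0028, -0.0049] turn [0.0007, 0.042, -0.0005]
9 slide [0.0738, 0.0028, -0.0034] turn [0.0007, 0.042, -0.0005]
```

View pics/s5.png

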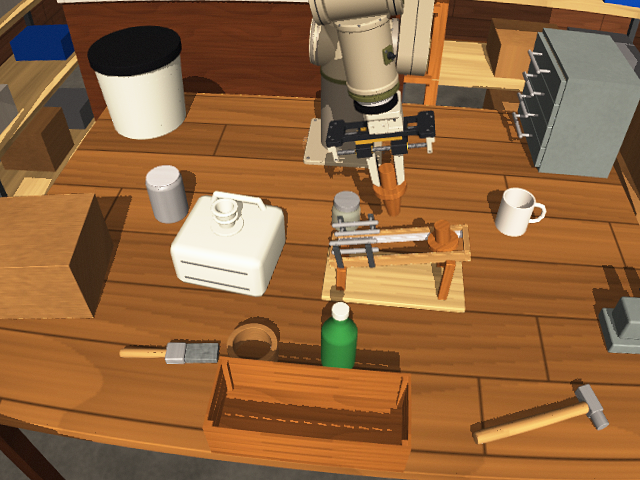

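The stopper hangs at (390,195) and the spare is untouched at (443,235). Next, carry it to above the neck.

arm_command(motion=[{"slide": [0.072,0.003,-0.017],"turn": [0,0.042,0]},{"slide": [0.072,0.003,-0.016],"turn": [0,0.042,0]},{"slide": [0.072,0.003,-0.014],"turn": [0,0.042,0]},{"slide": [0.073,0.003,-0.013],"turn": [0,0.042,0]},{"slide": [0.073,0.003,-0.011],"turn": [0,0.042,0]}])

```text
t: 7.12
tool_pos: [0.5024, -0.0773, 0.4664]
orientation: [-2.147, 2.19, 0.117]
force: [0.7, 0.1, -1.4]
opening: 0.0306
```

arm_command(motion=[{"slide": [0.073,0.003,-0.01],"turn": [0,0.042,0]},{"slide": [0.073,0.003,-0.008],"turn": [0,0.042,0]},{"slide": [0.074,0.003,-0.006],"turn": [0,0.042,0]},{"slide": [0.074,0.003,-0.005],"turn": [0,0.042,0]},{"slide": [0.074,0.003,-0.003],"turn": [0,0.042,0]}])

```text
t: 7.53
tool_pos: [0.4936, -0.225, 0.4698]
orientation: [2.198, -2.242, -0.005]
force: [-0.0, 0.7, -0.2]
opening: 0.0309
```

arm_command(motion=[{"slide": [0,0,0],"turn": [0,0,0]},{"slide": [0,0,0],"turn": [0,0,0]},{"slide": [0,0,0],"turn": [0,0,0]},{"slide": [0,0,0],"turn": [0,0,0]},{"slide": [0,0,0],"turn": [0,0,0]}])

```text
t: 7.95
tool_pos: [0.4941, -0.223, 0.4717]
orientation: [-2.2, 2.242, 0.002]
force: [-0.4, -0.6, -0.6]
opening: 0.031
```

```bash
python3 snap.py scene s6;python3 snap.py top t6;python3 snap.py wrist w6; python3 -c "
from h import *
Rd=toolR([-np.cos(yaw),-np.sin(yaw),0],[0,0,-1])
goto(np.array([.495,-.2238,.47]),Rd,1)
s=cv2.imread('pics/s6.png');t=cv2.imread('pics/t6.png')
a=cv2.resize(s[130:260,160:290],None,fx=3,fy=3,interpolation=2);b=cv2.resize(t[230:360,340:470],None,fx=3,fy=3,interpolation=2)
cv2.imwrite('pics/st6.png',np.hstack([a,b]))"
```

```text
8.0 [ 0.4942 -0.2231  0.4719] [-2.200e+00  2.242e+00  1.000e-03] [ 0.7 -0.3 -1.4] 0.030724500629063768 [-0.52 -0.04  1.55  0.    1.64  1.07]
8.05 [ 0.4942 -0.2232  0.4721] [-2.2    2.242  0.   ] [-0.7  0.2 -1.6] 0.030761921415891496 [-0.52 -0.04  1.55  0.    1.64  1.07]
8.1 [ 0.4941 -0.2233  0.4723] [-2.2    2.242 -0.   ] [ 0.3  0.8 -1.9] 0.031056085538589687 [-0.52 -0.04  1.55  0.    1.64  1.07]
dist mm 2.457713621927114 turn deg 0.07751766844734832
0 slide [0.0011, -0.0022, 0.0056] turn [-0.0004, 0.0002, -0.0027]
```

View pics/st6.png

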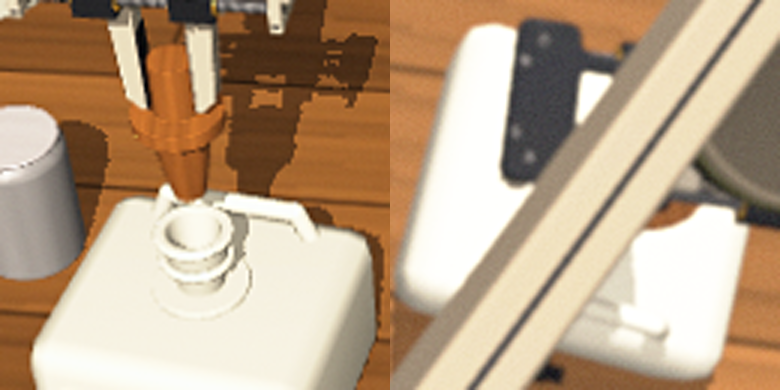

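View pics/w6.png

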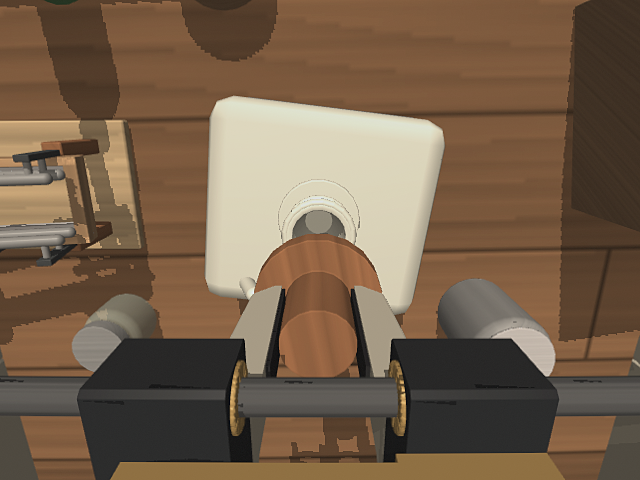

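```bash
python3 - <<'E'
from h import *
p,r,s=pose();g=p+r.apply([0,0,.167]);up=-r.apply([0,0,1])
for n in("s6","w6"):
    c=pickle.load(open(n+".pkl","rb"))
    P=[g+up*h/1000+0*r.apply([0,.001,0]) for h in(-40.8+56,-40.8+16,-40.8+4,-40.8-56)]+[np.array([.495,-.2238,.175])]
    print(n,["knobtop","fl.top","fl.bot","foot","neck"],proj(c,P).round(1).tolist())
im=cv2.imread("pics/s6.png");h=cv2.cvtColor(im,cv2.COLOR_BGR2HSV)
cv2.imwrite("pics/s6z.png",cv2.resize(im[135:230,190:250],None,fx=6,fy=6,interpolation=2))
cv2.imwrite("pics/w6z.png",cv2.resize(cv2.imread("pics/w6.png")[170:390,230:410],None,fx=2.7,fy=2.7,interpolation=2))
E
```

```text
s6 ['knobtop', 'fl.top', 'fl.bot', 'foot', 'neck'] [[215.5, 149.3], [218.0, 165.8], [218.8, 170.6], [222.3, 193.6], [223.9, 206.0]]
w6 ['knobtop', 'fl.top', 'fl.bot', 'foot', 'neck'] [[317.2, 342.9], [317.3, 298.2], [317.3, 288.1], [317.4, 251.0], [318.1, 235.6]]
```

View pics/s6z.png

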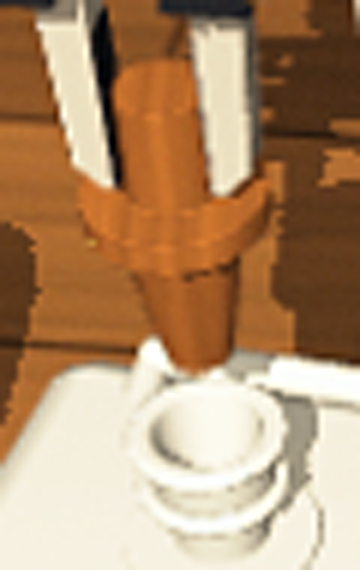

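View pics/w6z.png

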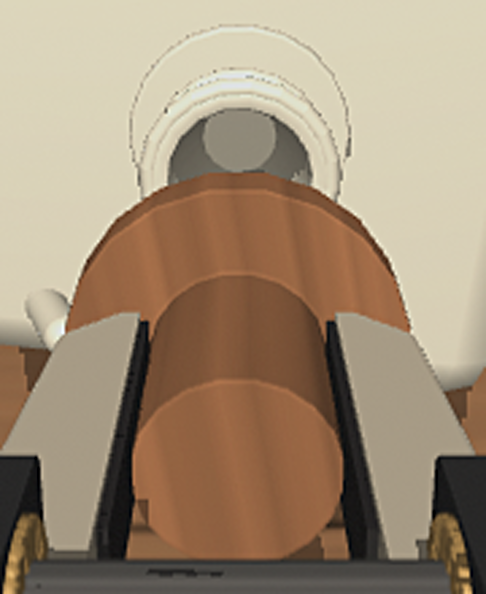

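The stopper's axis and the neck agree to about 1–2 mm in both views. In the wrist view both are at column 319. In the scene view the foot is at (224,195) and the neck at (225,207). I'll lower it.

arm_command(motion=[{"slide": [0.001,-0.002,0.03],"turn": [0,0,0]},{"slide": [0,0,0.03],"turn": [0,0,0]},{"slide": [0,0,0.03],"turn": [0,0,0]},{"slide": [0,0,0.03],"turn": [0,0,0]},{"slide": [0,0,0.02],"turn": [0,0,0]}])

```text
t: 8.52
tool_pos: [0.4943, -0.2242, 0.4132]
orientation: [2.198, -2.243, -0.005]
force: [-0.1, 0.1, -2.1]
opening: 0.0309
```

arm_command(motion=[{"slide": [0,0,0.01],"turn": [0,0,0]},{"slide": [0,0,0.01],"turn": [0,0,0]},{"slide": [0,0,0.005],"turn": [0,0,0]},{"slide": [0,0,0],"turn": [0,0,0]},{"slide": [0,0,0],"turn": [0,0,0]}])

```text
t: 8.93
tool_pos: [0.4949, -0.2246, 0.4067]
orientation: [-2.199, 2.244, -0.001]
force: [0.3, -0.2, -0.9]
opening: 0.0308
```

```bash
python3 snap.py wrist w7;python3 snap.py scene s7; python3 -c "
from h import *
a=cv2.imread('pics/w7.png')[170:390,210:430];b=cv2.imread('pics/s7.png')[130:270,170:310]
cv2.imwrite('pics/ws7.png',np.hstack([cv2.resize(a,(390,390)),cv2.resize(b,(390,390),interpolation=2)]))"
```

```text
8.98 [ 0.4949 -0.2246  0.4069] [-2.199e+00  2.244e+00 -2.000e-03] [ 0.1 -0.2 -1.4] 0.03079749763831177 [-0.52 -0.02  1.64  0.    1.52  1.07]
9.03 [ 0.4949 -0.2246  0.4069] [-2.199e+00  2.244e+00 -2.000e-03] [ 0.4 -1.9 -1.4] 0.031471036343647125 [-0.52 -0.02  1.64  0.    1.52  1.07]
```

View pics/ws7.png

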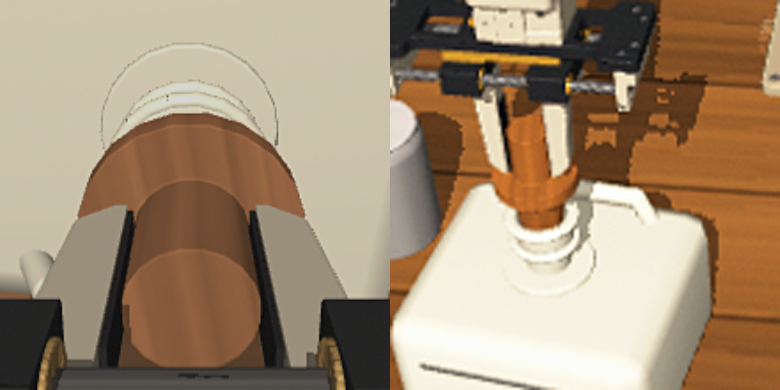

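The foot is inside the mouth with no contact force. About 16 mm is left, so I'll go slowly.

arm_command(motion=[{"slide": [0,0,0.006],"turn": [0,0,0]},{"slide": [0,0,0.006],"turn": [0,0,0]},{"slide": [0,0,0.006],"turn": [0,0,0]},{"slide": [0,0,0.006],"turn": [0,0,0]},{"slide": [0,0,0],"turn": [0,0,0]}], grip_force=10)

```text
t: 9.45
tool_pos: [0.4949, -0.2243, 0.3962]
orientation: [-2.199, 2.243, -0.0]
force: [2.1, 0.8, -2.2]
opening: 0.0312
```

arm_command(motion=[{"slide": [0,0,0.004],"turn": [0,0,0]},{"slide": [0,0,0.004],"turn": [0,0,0]},{"slide": [0,0,0.003],"turn": [0,0,0]},{"slide": [0,0,0],"turn": [0,0,0]},{"slide": [0,0,0],"turn": [0,0,0]}])

```text
t: 9.87
tool_pos: [0.495, -0.2243, 0.3925]
orientation: [-2.199, 2.243, -0.001]
force: [3.7, 4.0, 2.4]
opening: 0.0309
```

arm_command(motion=[{"slide": [-0.002,-0.002,0],"turn": [0,0,0]},{"slide": [0,0,0.003],"turn": [0,0,0]},{"slide": [0,0,0.003],"turn": [0,0,0]},{"slide": [0,0,0.002],"turn": [0,0,0]},{"slide": [0,0,0],"turn": [0,0,0]}])

```text
t: 10.28
tool_pos: [0.4958, -0.2239, 0.391]
orientation: [-2.199, 2.243, -0.004]
force: [0.4, 4.0, 11.9]
opening: 0.0312
```

```bash
python3 snap.py wrist w8;python3 snap.py scene s8; python3 -c "
from h import *
a=cv2.imread('pics/w8.png')[170:390,210:430];b=cv2.imread('pics/s8.png')[140:240,180:280]
cv2.imwrite('pics/ws8.png',np.hstack([cv2.resize(a,(390,390)),cv2.resize(b,(390,390),interpolation=2)]))"
```

```text
10.33 [ 0.4958 -0.2239  0.391 ] [-2.199  2.243 -0.004] [-0.1  3.7 11.3] 0.03117036400900727 [-0.52 -0.02  1.66 -0.    1.49  1.07]
10.38 [ 0.4958 -0.2239  0.391 ] [-2.199  2.243 -0.004] [-0.6  4.3 12.1] 0.030962783997056775 [-0.52 -0.02  1.66 -0.    1.49  1.07]
```

View pics/ws8.png

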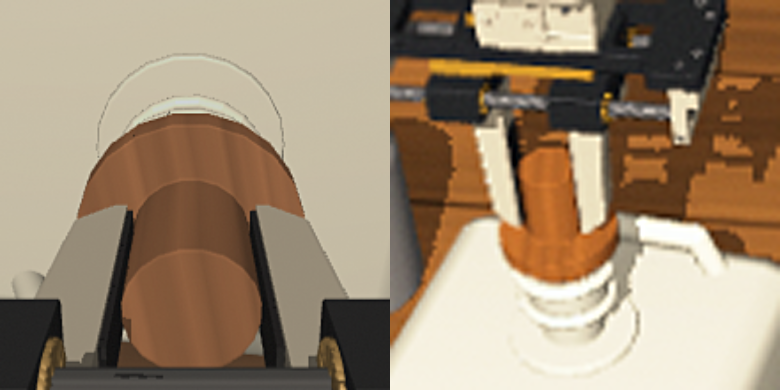

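It meets 12 N at z 0.391, the predicted full depth. I'll ease sideways, press slightly more, then release.

arm_command(motion=[{"slide": [-0.002,0,0.002],"turn": [0,0,0]},{"slide": [0,0,0.002],"turn": [0,0,0]},{"slide": [0,0,0],"turn": [0,0,0]},{"slide": [0,0,0],"turn": [0,0,0]},{"slide": [0,0,0],"turn": [0,0,0]}])

```text
t: 10.8
tool_pos: [0.4959, -0.2234, 0.39]
orientation: [-2.198, 2.244, -0.006]
force: [0.3, 1.9, 14.7]
opening: 0.0306
```

arm_command(motion=[{"slide": [0,0,0],"turn": [0,0,0]},{"slide": [0,0,0],"turn": [0,0,0]},{"slide": [0,0,0],"turn": [0,0,0]},{"slide": [0,0,0],"turn": [0,0,0]},{"slide": [0,0,0],"turn": [0,0,0]}], gripper=66)

```text
t: 11.22
tool_pos: [0.4954, -0.2229, 0.3867]
orientation: [2.198, -2.244, -0.002]
force: [0.2, 0.4, 0.4]
opening: 0.0587
```

```bash
python3 snap.py wrist w9;python3 snap.py scene s9; python3 -c "
from h import *
a=cv2.imread('pics/w9.png')[170:390,210:430];b=cv2.imread('pics/s9.png')[140:240,180:280]
cv2.imwrite('pics/ws9.png',np.hstack([cv2.resize(a,(390,390)),cv2.resize(b,(390,390),interpolation=2)]))"
```

```text
11.27 [ 0.4954 -0.2229  0.3869] [ 2.198e+00 -2.244e+00 -1.000e-03] [-0.  -0.2  0.9] 0.060519127598169714 [-0.52 -0.01  1.67 -0.    1.49  1.07]
11.32 [ 0.4955 -0.2229  0.387 ] [ 2.199e+00 -2.244e+00 -1.000e-03] [ 0.8 -0.3 -0.7] 0.0609493058186725 [-0.52 -0.01  1.67 -0.    1.49  1.07]
```

View pics/ws9.png

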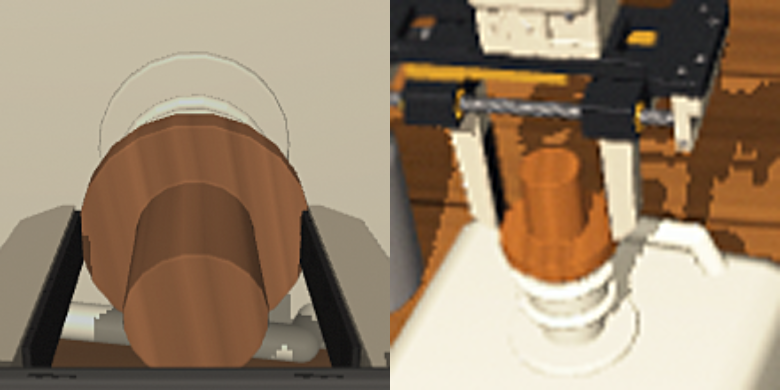

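arm_command(motion=[{"slide": [0,0,-0.03],"turn": [0,0,0]},{"slide": [0,0,-0.06],"turn": [0,0,0]},{"slide": [0,0,-0.07],"turn": [0,0,0]},{"slide": [0,0,-0.05],"turn": [0,0,0]},{"slide": [0,0.05,0],"turn": [0,0,0]}])

```text
t: 11.73
tool_pos: [0.4774, -0.2227, 0.4776]
orientation: [-2.198, 2.241, -0.013]
force: [2.0, -1.2, 0.7]
opening: 0.0613
```

arm_command(motion=[{"slide": [0,0.09,0],"turn": [0,0,0]},{"slide": [0,0.09,0],"turn": [0,0,0]},{"slide": [0,0.03,0],"turn": [0,0,0]},{"slide": [0,0,0],"turn": [0,0,0]},{"slide": [0,0,0],"turn": [0,0,0]}], gripper=0)

```text
t: 12.15
tool_pos: [0.3914, -0.2209, 0.4727]
orientation: [-2.197, 2.244, -0.004]
force: [0.0, -0.2, -0.8]
opening: 0.0327
```

```bash
python3 snap.py wrist wA;python3 snap.py scene sA;python3 snap.py top tA; python3 -c "
from h import *
a=cv2.imread('pics/wA.png')[100:400,200:500];b=cv2.imread('pics/sA.png')[160:240,180:260]
cv2.imwrite('pics/wsA.png',np.hstack([cv2.resize(a,(400,400)),cv2.resize(b,(400,400),interpolation=2)]))"
```

```text
12.2 [ 0.392  -0.2209  0.4723] [-2.198  2.244 -0.003] [ 0.1 -0.6  0.1] 0.028716828942924787 [-0.63 -0.3   1.77  0.    1.67  0.96]
12.25 [ 0.3923 -0.2208  0.472 ] [-2.199e+00  2.243e+00 -2.000e-03] [-0.3 -0.3 -0. ] 0.024766971403468074 [-0.63 -0.3   1.77  0.    1.67  0.96]
12.3 [ 0.3924 -0.2208  0.4717] [-2.199  2.243 -0.   ] [-0.2 -0.   0.2] 0.020813694723410704 [-0.63 -0.3   1.77  0.    1.67  0.96]
```

View pics/wA.png

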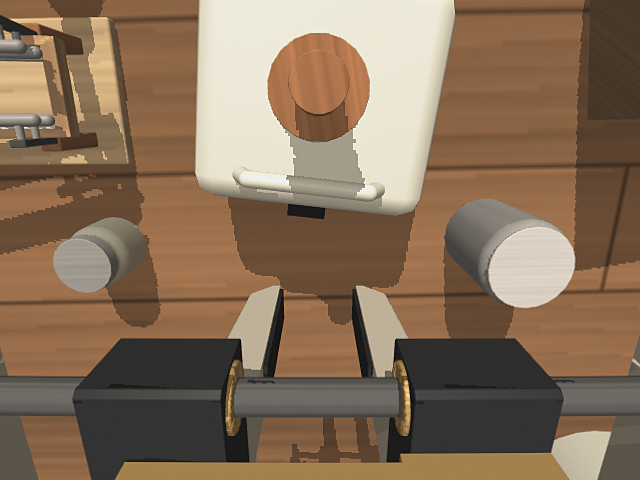

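View pics/tA.png

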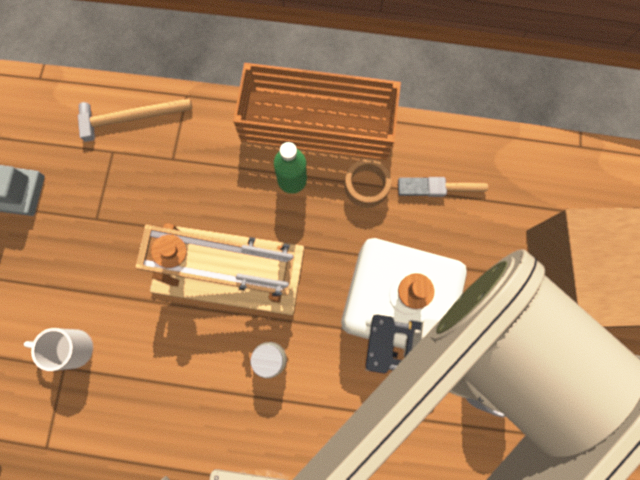

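View pics/wsA.png

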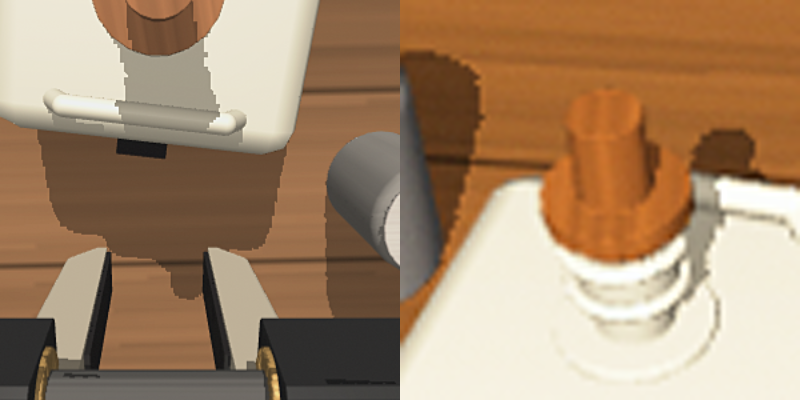

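```bash
python3 - <<'E'
from h import *
w=pickle.load(open("wA.pkl","rb"));s=pickle.load(open("sA.pkl","rb"))
ims=[]
for c,x,y,W in((w,255,20,130),(s,195,170,60)):
    im=c["pixels"][y:y+W,x:x+W]
    ims.append(cv2.resize(im,(390,390),interpolation=2))
cv2.imwrite("pics/zz.png",np.hstack(ims))
for n,c in(("w",w),("s",s)):
    for dz in(0,.006):
        P=[np.array([.4955,-.2238,z+dz]) for z in(.239,.199,.187)]
        print(n,dz,proj(c,P).round(1).tolist())
    # predicted flange top ellipse extents, knob top extents
    a=np.linspace(0,6.283,200)
    for rad,z in((.016,.239),(.032,.199)):
        q=proj(c,np.c_[.4955+rad*np.cos(a),-.2238+rad*np.sin(a),0*a+z]);print(n,rad,q.min(0).round(1),q.max(0).round(1))
    h=cv2.cvtColor(c["pixels"],cv2.COLOR_BGR2HSV)
E
```

```text
w 0 [[317.9, 80.9], [317.8, 87.5], [317.8, 89.1]]
w 0.006 [[317.9, 79.7], [317.8, 86.7], [317.8, 88.3]]
w 0.016 [287.1  47.1] [348.7 113.2]
w 0.032 [266.1  30.2] [369.5 140.7]
s 0 [[220.1, 182.5], [222.5, 197.5], [223.1, 201.8]]
s 0.006 [[219.8, 180.2], [222.1, 195.3], [222.8, 199.7]]
s 0.016 [212.2 177.5] [228.1 187.6]
s 0.032 [207.  187.5] [237.9 207.9]
```

View pics/zz.png

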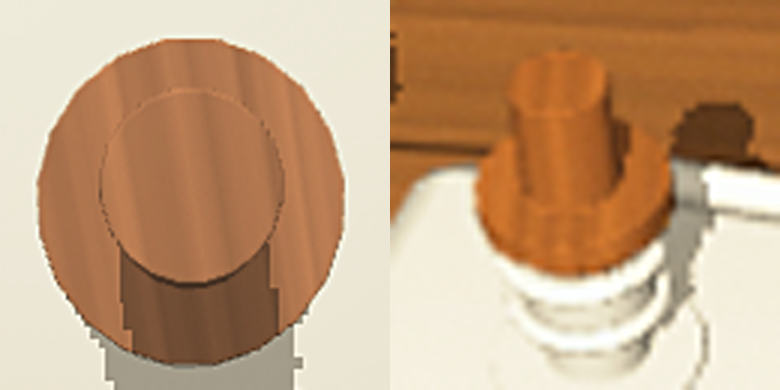

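```bash
python3 -c "
from h import *
d=pickle.load(open('c0.pkl','rb'));c=pickle.load(open('tA.pkl','rb'))
a=d['top']['pixels'][225:285,140:200].astype(int);b=c['pixels'][225:285,140:200].astype(int);print('spare patch mean diff',abs(a-b).mean())
print(robot.read_state()['force'],robot.close_job())"
```

```text
spare patch mean diff 2.423703703703704
the job is handed in; nothing more can be done
[-0.23675774 -0.0114544   0.23962131] None
```

The jammed stopper is seated in the canister's neck and released, and the job was handed in at about 12.3 s of the 67 s allowed. No verdict was reported.

I gripped the stopper low on the knob, between the rods. From there I slid it about 86 mm uphill, with readings of up to about 7 N. It came clear of the rods to about x = -2 mm in the rails' frame. I lifted it out square to the rails, carried it upright to the neck and pressed it in with about 15 N.

**Last checks:**
- **Depth:** the press stopped 1–2 mm from the predicted full depth. The stopper's apparent size in the last wrist picture matches fully seated to about 1–2 mm.
- **Position and tilt:** in that picture its axis is within about 2 mm of the neck's, and the tilt is under about 0.02 rad.
- **Spare stopper:** its patch in the top picture is essentially unchanged from the start.
- **Robot:** the gripper was well clear and the force was about zero.

**Disagreement between cameras:** the scene and top cameras place the neck up to about 4 mm apart. The wrist camera falls between them, so I used its value. No check failed.

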